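Point out what the acrylic repair needs

TASK

Show the trainee what the acrylic repair needs, all of it standing in the open on the front part of the benches (not the stock along the back wall or beyond the lathe): with the fingertips straight above it, point at the middle of the green cast from about 2 to 3 cm above its top and stay there for two seconds, then point in the same way at the pink powder jar, and last at the brown bottle, and finish while still pointing at the bottle. Touch nothing at all, and point at none of the other casts, jars or containers: between the three, carry the hand well above everything.

Things in the scene. Friction and masses are not known exactly. Their poses are not given: they have to be found in the camera images.
- cast_green_top (a point): Green stone dental cast with a horseshoe of teeth, 65x72x32 mm, lying flat, teeth up. This point: on its upright middle axis, level with its highest point, 32 mm above the bench; z up. (Inside the horseshoe the cast is lower than this point.) Stands loose on the bench (z = 0), at least 9 cm from its neighbours centre to centre; six of the things, this one among them, change places.
- cast_cream_top (a point): Cream plaster dental cast of the same shape, 62x68x31 mm. Not to be pointed at. This point: on its upright middle axis, level with its highest point, 31 mm above the bench; z up. Stands loose on the bench (z = 0), at least 9 cm from its neighbours centre to centre; six of the things, this one among them, change places.
- jar_rose_top (a point): Round jar of acrylic powder, pink body, white ribbed lid, diameter 60 mm, 70 mm tall. This point: on its upright middle axis, level with its highest point, 70 mm above the bench; z up. Stands loose on the bench (z = 0), at least 9 cm from its neighbours centre to centre; six of the things, this one among them, change places.
- jar_blue_lid_top (a point): Round jar, cream body, blue lid, diameter 54 mm, 62 mm tall. Not to be pointed at. This point: on its upright middle axis, level with its highest point, 62 mm above the bench; z up. Stands loose on the bench (z = 0), at least 9 cm from its neighbours centre to centre; six of the things, this one among them, change places.
- bottle_brown_top (a point): Brown monomer bottle with a black cap, diameter 54 mm, 122 mm tall, the tallest of these things. This point: on its upright middle axis, level with its highest point, 122 mm above the bench; z up. Stands loose on the bench (z = 0), at least 9 cm from its neighbours centre to centre; six of the things, this one among them, change places.
- bottle_white_top (a point): Small white dropper bottle, diameter 30 mm, 67 mm tall. Not to be pointed at. This point: on its upright middle axis, level with its highest point, 67 mm above the bench; z up. Stands loose on the bench (z = 0), at least 9 cm from its neighbours centre to centre; six of the things, this one among them, change places.
- flask_brass_top (a point): Squarish brass-coloured denture flask, 64x76x58 mm. Not to be pointed at. This point: on its upright middle axis, level with its highest point, 58 mm above the bench; z up. Stands loose at the front right.
- powder_tub: Fixed equipment, only to be kept clear of: big grey round tub with a lid, 0.22 m across at its foot, about 0.2 m high. Origin on the bench under its middle. To the right of it stands the polishing lathe, also fixed and to be kept clear of, with a black box-shaped hood: the hood's front is at x = 0.59, it spans y = -0.49 to -0.20 and is 0.39 m high; all of the lathe lies behind x = 0.575.

How it is judged (in metres and radians):
On the way, in this order (a step that is already met when the one before it is completed fails the run):
1. point at the green cast from just above and dwell (horizontal distance between the grasp point and cast_green_top below 0.025 m and z of the grasp point in the frame of cast_green_top between 0.021 and 0.085 m and (angle between the grasp point's own z axis and vertical below 0.8 rad or angle between the grasp point's own z axis and vertical above 2.34 rad)), for 1.5 s.
2. point at the pink jar from just above and dwell (horizontal distance between the grasp point and jar_rose_top below 0.025 m and z of the grasp point in the frame of jar_rose_top between 0.021 and 0.085 m and (angle between the grasp point's own z axis and vertical below 0.8 rad or angle between the grasp point's own z axis and vertical above 2.34 rad)), for 1.5 s.
3. point at the brown bottle from just above and dwell (horizontal distance between the grasp point and bottle_brown_top below 0.025 m and z of the grasp point in the frame of bottle_brown_top between 0.021 and 0.085 m and (angle between the grasp point's own z axis and vertical below 0.8 rad or angle between the grasp point's own z axis and vertical above 2.34 rad)), for 1.5 s.
At the end, for the whole second after the job is handed in: The tool, pointing down within 45 degrees, still points at the brown bottle: the TCP is within 25 mm sideways of the middle of its top and 21 to 85 mm above it (fingertips clear of it). All seven things stand within 8 mm of where they stood (all of step 3 and distance of each of cast_green_top, cast_cream_top, jar_rose_top, jar_blue_lid_top, bottle_brown_top, bottle_white_top, flask_brass_top from where it was at the start of the episode below 0.008 m); the robot touches nothing.
It fails at once if the robot touches anything (contact force between any of the fingers, the arm and anything else above 0.3 N).
It fails at once if pointing at the cream cast, the blue-lidded jar, the white bottle or the flask: the TCP within 25 mm sideways of its middle and less than 70 mm above its top ((horizontal distance between the grasp point and cast_cream_top below 0.025 m and z of the grasp point in the frame of cast_cream_top below 0.07 m) or (horizontal distance between the grasp point and jar_blue_lid_top below 0.025 m and z of the grasp point in the frame of jar_blue_lid_top below 0.07 m) or (horizontal distance between the grasp point and bottle_white_top below 0.025 m and z of the grasp point in the frame of bottle_white_top below 0.07 m) or (horizontal distance between the grasp point and flask_brass_top below 0.025 m and z of the grasp point in the frame of flask_brass_top below 0.07 m)).
It fails at once if one of the things is pushed, tipped or lifted (distance of any of cast_green_top, cast_cream_top, jar_rose_top, jar_blue_lid_top, bottle_brown_top, bottle_white_top, flask_brass_top from where it was at the start of the episode above 0.015 m).
It also fails if it takes over 59 s, if anything falls off the work surface, if the arm or the gripper's body presses on something with over 40 N, if the wrist force passes 120 N, or if a joint passes its speed limit or range.

ROBOT

A 6-joint arm with a two-finger parallel gripper is mounted at the origin on a cart in front of the work surface, level with it; the furniture and walls round the work are solid. World frame = base frame: x ahead of the robot, y to its left, z up, the work surface at z = 0. Lengths are in m, angles in degrees, forces in N, time in s.
With the tool pointing down it reaches from about 0.325 to 0.775 m from the base axis. Payload 5.5 kg.
Tool frame: the origin (TCP) lies between the finger pads, 19 mm behind the fingertips; this is the grasp point; z points along the fingers, y is the line along which they close (so a half turn about z gives the same grasp; the last joint's range is limited). The gripper opens to 88 mm and grips with 3 to 60 N. Pads are 20 mm wide; open, the fingers measure 115 mm over their backs; the gripper's body (75 mm by 178 mm) begins 61 mm behind the grasp point.
Start: joints at [65.564, 5.22, 70.514, -0, 104.267, -3.249], TCP at [0.217, 0.559, 0.241] pointing down, gripper open.
Joint ranges: [-164.24, 164.24], [-49.07, 125.15], [9.68, 141.18], [-86.29, 266.29], [3.28, 154.24], [-151.56, 151.56]. Speed limits (degrees/s): [147.25, 147.25, 172.46, 180, 180, 180].

INTERFACE

Orientations are given as [roll, pitch, yaw] about the fixed x, y, z axes, in that order (R = Rz(yaw) Ry(pitch) Rx(roll)).
In Python, from station import r gives the robot as it stands. The module is installed in compiled form; this text tells all that it offers. Calls block until the motion is done:
- r.reach(position, orientation): joint-space move of the TCP to a pose.
- r.servo_line(position, rotation=None, speed=0.15): straight line of the TCP; rotation=None keeps the orientation; speed is the mean speed in m/s.
- r.move_joints(angles): joint-space move.
- r.let_go() and r.grab(squeeze=None): open the fingers fully, or close them until they stop; squeeze is the grip in N (None keeps the last).
- r.wait(seconds).
- r.inverse_kinematics(position, orientation): joint angles nearest the present ones, or None.
- r.sense(): the state.
- r.snapshot(name): name is "scene" or "side" or "wrist"; returns a dict with "frame" (400x640x3 uint8, red, green, blue), "fx", "fy", "cx", "cy" (pixels), "R" (3x3) and "t" (3): a world point X has camera coordinates R X + t. Camera axes: x right, y down, z forward; pixel columns grow to the right and rows downward; lengths in m; the calibration is good to about 2 mm. The wrist camera is an equidistant fisheye: a pixel r from the principal point sees the ray r / f radians off the axis. A picture is of the moment at which its call begins. There is no depth.
A pose or a line that the arm cannot do raises r.IKError and nothing moves.
- r.hand_in(): hands the job in; it is judged then, once.
The state is a dict: "clock": time; "joints": joint angles; "joint_vel": joint speeds; "joint_torque": joint torques, N m; "tcp_pos": TCP position; "orientation": TCP orientation; "contact_force": force on the tool from outside, world axes, zero at the start; "torque": the same for the moment, N m; "opening": finger opening in m; "gripper_force": force on a finger pad.
Only numpy, scipy, OpenCV 4.12 (cv2) and the standard library are available. Lean on these libraries where they do the work, as an engineer would, in place of code of your own. Each camera call takes 0.05 s, during which the arm holds its last target. There are 200 camera calls.

## Working session

There is one attempt and no reset: what is moved stays moved. The work goes in short steps, each a Python script; the robot and the scene stay as the last script left them, time stands still between calls to the robot, and variables do not carry over. Pictures are saved under pics/ and viewed, at most 10 in all, crops included, and the job is handed in when it is done.

```bash
mkdir -p pics; python3 - <<'E'
from station import r
import cv2,pickle
d={}
for n in("scene","side","wrist"):
    s=r.snapshot(n);d[n]=s
    cv2.imwrite(f"pics/{n}0.png",s["frame"][:,:,::-1])
    print(n,s["fx"],s["cx"],s["cy"],s["R"],s["t"])
pickle.dump(d,open("d.pkl","wb"));print(r.sense()["clock"])
E
```

```text
scene 427.7001794403378 325.64753962684193 205.56915760760288 [[ 0.84074895 -0.5408048   0.0259108 ]
 [-0.2069833  -0.36526607 -0.90760047]
 [ 0.50029903  0.75770104 -0.41903463]] [-0.4400593   0.20433883  0.87185264]
side 444.14841390584365 318.1568743298693 199.02826829013122 [[ 0.99947796  0.02395538 -0.02167823]
 [-0.00729604 -0.48629628 -0.87376352]
 [-0.03147338  0.87346555 -0.48586764]] [-0.5284267   0.11205091  1.37265499]
wrist 309.70691628693146 319.2242476593029 199.84653776911983 [[ 0.36117161  0.93249816 -0.00149891]
 [ 0.90410955 -0.34978172  0.24543566]
 [ 0.22834401 -0.08999957 -0.96941172]] [-0.60028155 -0.03042363  0.3897316 ]
0.15
```

View pics/scene0.png

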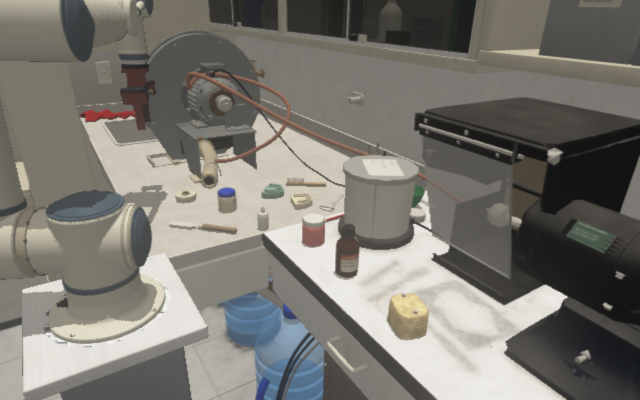

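View pics/side0.png

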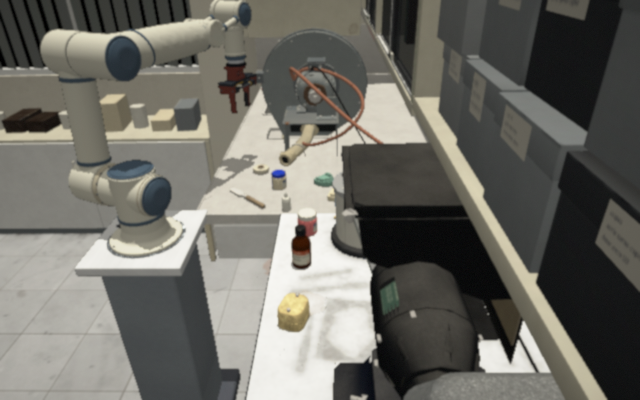

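The scene view shows the green cast at about (273,190), the cream cast at (301,200), the blue-lidded jar at (227,198), the white bottle at (263,218), the pink jar at (313,230), the brown bottle at (347,250) and the flask at (408,315). The side view has the green cast at (323,180), the pink jar at (307,222) and the bottle at (301,247). The suction nozzle ends near (208,178) in the scene view. Next I'll measure with masks.

```bash
cat > h.py <<'E'
import numpy as np,cv2,pickle
def ray(s,uv):
    c=np.array([(uv[0]-s["cx"])/s["fx"],(uv[1]-s["cy"])/s["fy"],1.]); R=np.array(s["R"]);t=np.array(s["t"])
    return -R.T@t,R.T@c/np.linalg.norm(c)
def plane(s,uv,z):
    o,d=ray(s,uv);return o+d*(z-o[2])/d[2]
def tri(rays):
    A=sum(np.eye(3)-np.outer(d,d) for o,d in rays);b=sum((np.eye(3)-np.outer(d,d))@o for o,d in rays)
    p=np.linalg.solve(A,b);return p,[np.linalg.norm(np.cross(p-o,d)) for o,d in rays]
E
python3 - <<'E'
from h import *
np.set_printoptions(precision=3,suppress=True)
d=pickle.load(open("d.pkl","rb"));S,D=d["scene"],d["side"]
def blob(s,box,f):
    x0,y0,x1,y1=box;c=s["frame"][y0:y1,x0:x1]
    h=cv2.cvtColor(c,cv2.COLOR_RGB2HSV).astype(int);m=f(h[...,0],h[...,1],h[...,2]).astype(np.uint8)
    n,l,st,ce=cv2.connectedComponentsWithStats(m);i=1+st[1:,4].argmax()
    return st[i][:2]+[x0,y0],st[i][2:4],st[i][4],ce[i]+[x0,y0]
fs={"green":(lambda h,s,v:(h>60)&(h<95)&(s>50),(258,178,288,200),(310,170,334,190)),
"rose":(lambda h,s,v:((h<8)|(h>168))&(s>80),(298,210,328,250),(294,205,320,240)),
"brown":(lambda h,s,v:(v<110),(330,220,360,280),(288,222,314,272)),
"blue":(lambda h,s,v:(h>105)&(h<130)&(s>90),(212,180,240,214),(268,165,290,192))}
for n,(f,a,b) in fs.items():
    A=blob(S,a,f);B=blob(D,b,f);p,e=tri([ray(S,A[3]),ray(D,B[3])]);print(n,A,B,p,e)
# enlarged crops
a=cv2.resize(S["frame"][150:290,170:370],None,fx=4,fy=4,interpolation=2)
cv2.imwrite("pics/c1.png",a[:,:,::-1])
b=cv2.resize(D["frame"][145:285,225:385],None,fx=4,fy=4,interpolation=2);cv2.imwrite("pics/c2.png",b[:,:,::-1])
E
```

```text
Traceback (most recent call last):
ValueError: attempt to get argmax of an empty sequence
```

View pics/wrist0.png

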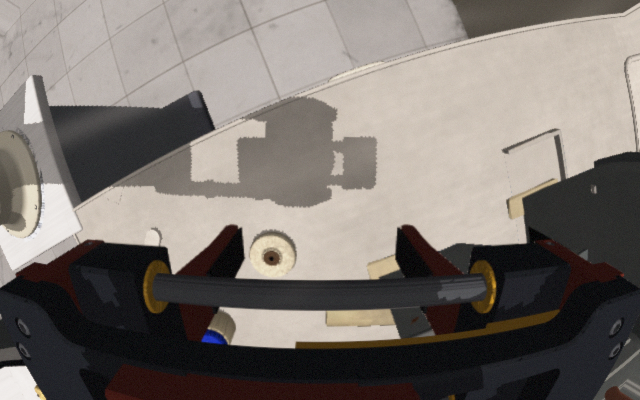

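The wrist view shows the gripper above open bench, with the blue jar partly hidden at (215,335) and none of the targets in sight. I'll loosen the masks.

```bash
cat > m.py <<'E'
from h import *
np.set_printoptions(precision=3,suppress=True)
d=pickle.load(open("d.pkl","rb"));S,D=d["scene"],d["side"]
def blob(s,box,f):
    x0,y0,x1,y1=box;c=s["frame"][y0:y1,x0:x1]
    h=cv2.cvtColor(c,cv2.COLOR_RGB2HSV).astype(int);m=f(h[...,0],h[...,1],h[...,2]).astype(np.uint8)
    n,l,st,ce=cv2.connectedComponentsWithStats(m)
    if n<2: print("none",h.reshape(-1,3)[h[...,1].argmax()]);return None
    i=1+st[1:,4].argmax()
    return list(map(int,st[i]+[x0,y0,0,0,0])),ce[i]+[x0,y0]
fs={"green":(lambda h,s,v:(h>45)&(h<100)&(s>40),(258,178,288,200),(310,170,334,190)),
"rose":(lambda h,s,v:((h<8)|(h>168))&(s>80),(298,210,328,250),(294,205,320,240)),
"brown":(lambda h,s,v:(v<110),(330,220,360,280),(288,222,314,272)),
"blue":(lambda h,s,v:(h>105)&(h<130)&(s>90),(212,180,240,214),(268,165,290,192))}
for n,(f,a,b) in fs.items():
    A=blob(S,a,f);B=blob(D,b,f);print(n,A,B)
    if A and B:print(*tri([ray(S,A[1]),ray(D,B[1])]))
a=cv2.resize(S["frame"][150:290,170:370],None,fx=4,fy=4,interpolation=2)
cv2.imwrite("pics/c1.png",a[:,:,::-1])
b=cv2.resize(D["frame"][145:285,225:385],None,fx=4,fy=4,interpolation=2);cv2.imwrite("pics/c2.png",b[:,:,::-1])
E
python3 m.py
```

```text
none [ 15  73 136]
green None ([315, 174, 18, 12, 156], array([324.077, 179.84 ]))
rose ([303, 225, 21, 21, 341], array([313.158, 235.393])) ([299, 219, 17, 19, 169], array([307.716, 226.769]))
[0.496 0.019 0.017] [np.float64(0.0008112398048995824), np.float64(0.0008112398048995235)]
brown ([336, 220, 24, 58, 801], array([346.411, 246.036])) ([292, 224, 18, 33, 408], array([300.826, 240.466]))
[ 0.487 -0.14   0.071] [np.float64(0.0025168894838467717), np.float64(0.00251688948384687)]
blue ([219, 188, 15, 9, 110], array([226.155, 191.836])) ([272, 170, 13, 8, 80], array([278.137, 173.35 ]))
[0.376 0.325 0.053] [np.float64(0.0012183735509448184), np.float64(0.001218373550944695)]
```

View pics/c1.png

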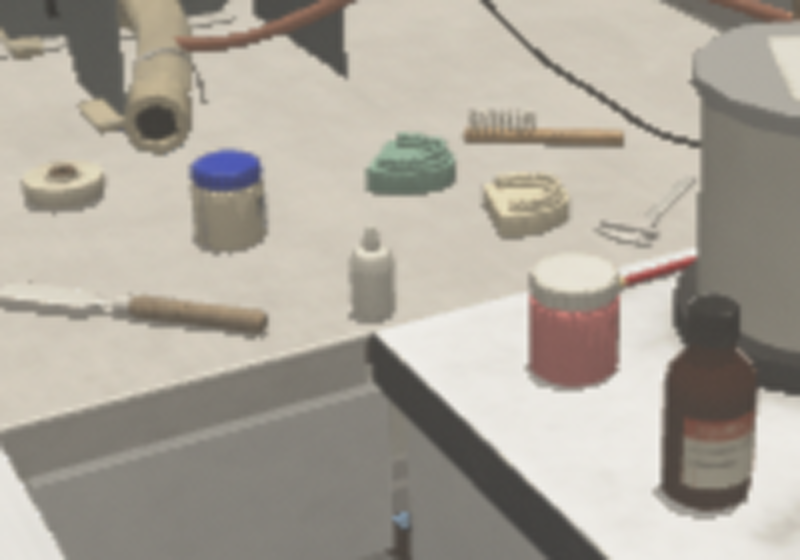

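View pics/c2.png

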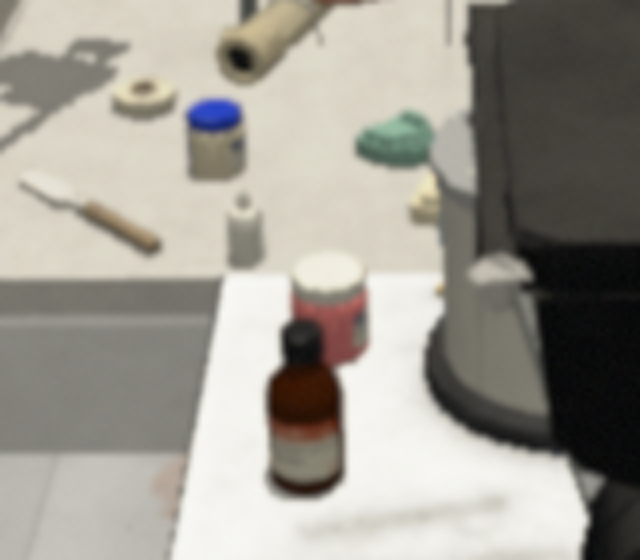

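The crops show the rose lid centre at scene (313.7,218) / side (307.5,213) and the brown cap top at scene (349,226) / side (300.5,227). In the scene view the green cast spans roughly (261–284, 183–199).

```bash
cat > p.py <<'E'
from h import *
np.set_printoptions(precision=3,suppress=True)
d=pickle.load(open("d.pkl","rb"));S,D=d["scene"],d["side"]
print("greenpix",S["frame"][191,264:284:5],cv2.cvtColor(S["frame"],cv2.COLOR_RGB2HSV)[191,264:284:5])
c1=lambda x,y:(x/4+170-.4,y/4+150-.4)
c2=lambda x,y:(x/4+225-.4,y/4+145-.4)
P={"rose":(c1(575,272),c2(330,272),.07),"brown":(c1(716,305),c2(302,328),.122),"blue":(c1(226,165),c2(215,112),.062),
"white":(c1(371,234),c2(242,198),.067),"green":(c1(411,163),c2(397,139),.018),"cream":(c1(526,203),None,.016),"nozzle":(c1(157,122),c2(240,55),0),
"tubtop":((381,168),None,.2)}
for n,(a,b,z) in P.items():
    print(n,plane(S,a,z),plane(D,b,z) if b else "",*(tri([ray(S,a),ray(D,b)]) if b else ""))
print("tubfoot edges",plane(S,(343,228),0),plane(S,(381,247),0),plane(S,(413,236),0),"flask",plane(S,(407,302),.058))
print("tub rim L/R",plane(S,(344,170),.2),plane(S,(420,172),.2))
E
python3 p.py
```

```text
greenpix [[127 146 128]
 [114 130 116]
 [114 131 116]
 [109 123 109]] [[ 62  33 146]
 [ 64  31 130]
 [ 64  33 131]
 [ 60  29 123]]
rose [0.496 0.019 0.07 ] [0.497 0.013 0.07 ] [0.496 0.019 0.068] [np.float64(0.0015488940086964052), np.float64(0.0015488940086963963)]
brown [ 0.488 -0.144  0.122] [ 0.487 -0.146  0.122] [ 0.487 -0.145  0.122] [np.float64(0.0003652689381836641), np.float64(0.00036526893818350145)]
blue [0.372 0.314 0.062] [0.379 0.309 0.062] [0.377 0.327 0.055] [np.float64(0.0013332248209682702), np.float64(0.001333224820968101)]
white [0.409 0.142 0.067] [0.419 0.137 0.067] [0.417 0.158 0.057] [np.float64(0.0015195835520542488), np.float64(0.0015195835520541473)]
green [0.538 0.346 0.018] [0.542 0.34  0.018] [0.542 0.352 0.014] [np.float64(0.0014298782698815764), np.float64(0.0014298782698817414)]
cream [0.582 0.234 0.016] 
nozzle [0.404 0.577 0.   ] [0.374 0.576 0.   ] [0.382 0.507 0.029] [np.float64(0.0010645098793055194), np.float64(0.0010645098793054496)]
tubtop [ 0.652 -0.048  0.2  ] 
tubfoot edges [0.608 0.041 0.   ] [ 0.634 -0.096  0.   ] [ 0.749 -0.094  0.   ] flask [ 0.476 -0.357  0.058]
tub rim L/R [ 0.562 -0.015  0.2  ] [ 0.719 -0.118  0.2  ]
```

Positions are consistent between the two views. Before moving I'll check the gripper camera's offset, the machine and hose positions, and the IK.

```bash
cat > q.py <<'E'
from h import *
from station import r
from scipy.spatial.transform import Rotation as Ro
np.set_printoptions(precision=3,suppress=True)
d=pickle.load(open("d.pkl","rb"));S,D,W=d["scene"],d["side"],d["wrist"]
s=r.sense();T=Ro.from_euler("xyz",s["orientation"],degrees=True)
print("ori",s["orientation"],"cam in tool",T.inv().apply(-np.array(W["R"]).T@W["t"]-s["tcp_pos"]))
for n,a,b in(("stand front corner foot",(256,167),None),("standleftfoot",(193,178),None)):print(n,plane(S,a,0))
for n,a,b in(("hose right",(291,108),(365,98)),("hose low",(345,187),(345,143)),("plate right",(256,132),(338,113)),("disc right",(255,95),(366,80))):print(n,*tri([ray(S,a),ray(D,b)]))
for n,p in(("green",(.54,.347,.08)),("rose",(.49,.019,.117)),("brown",(.486,-.145,.168))):
  for yaw in(0,20,-160,180):
    for z in(0,.14):print(n,yaw,z,r.inverse_kinematics([p[0],p[1],p[2]+z],[180,0,yaw]))
E
python3 q.py
```

```text
ori [-179.916   -0.005  158.812] cam in tool [ 0.066  0.001 -0.144]
stand front corner foot [0.605 0.623 0.   ]
standleftfoot [0.362 0.624 0.   ]
hose right [0.701 0.521 0.253] [np.float64(0.015437520758454473), np.float64(0.015437520758454674)]
hose low [0.601 0.044 0.203] [np.float64(0.07189870088000984), np.float64(0.07189870088000969)]
plate right [0.6   0.606 0.162] [np.float64(0.02004093521783355), np.float64(0.02004093521783369)]
disc right [0.732 0.897 0.229] [np.float64(0.011800629824787778), np.float64(0.011800629824787889)]
green 0 0 [ 29.688  13.153  78.13   -0.     88.717 119.688]
green 0 0.14 [ 29.688  11.588  65.693  -0.    102.719 119.688]
green 20 0 [29.688 13.153 78.13  -0.    88.717 99.688]
green 20 0.14 [ 29.688  11.588  65.693  -0.    102.719  99.688]
green -160 0 [ 29.688  13.153  78.13    0.     88.717 -80.312]
green -160 0.14 [ 29.688  11.588  65.693   0.    102.719 -80.312]
green 180 0 [ 29.688  13.153  78.13    0.     88.717 -60.312]
green 180 0.14 [ 29.688  11.588  65.693   0.    102.719 -60.312]
rose 0 0 [ -1.755 -11.247  99.007  -0.     92.24   88.245]
ro
[... 274 characters left out ...]
5  -11.438   84.986    0.     106.452 -111.755]
rose 180 0 [ -1.755 -11.247  99.007   0.     92.24  -91.755]
rose 180 0.14 [ -1.755 -11.438  84.986   0.    106.452 -91.755]
brown 0 0 [-20.457  -9.299  92.111  -0.     97.188  69.543]
brown 0 0.14 [-20.457  -7.651  76.396  -0.    111.255  69.543]
brown 20 0 [-20.457  -9.299  92.111  -0.     97.188  49.543]
brown 20 0.14 [-20.457  -7.651  76.396  -0.    111.255  49.543]
brown -160 0 [ -20.457   -9.299   92.111    0.      97.188 -130.457]
brown -160 0.14 [ -20.457   -7.651   76.396    0.     111.255 -130.457]
brown 180 0 [ -20.457   -9.299   92.111    0.      97.188 -110.457]
brown 180 0.14 [ -20.457   -7.651   76.396    0.     111.255 -110.457]
```

```bash
python3 - <<'E'
from station import r
import cv2,pickle
r.servo_line([.24,.47,.32])
r.reach([.47,.31,.32],[180,0,160])
s=r.snapshot("wrist");pickle.dump((s,r.snapshot("scene")),open("w.pkl","wb"));cv2.imwrite("pics/w1.png",s["frame"][:,:,::-1])
x=r.sense();print(x["clock"],x["tcp_pos"],x["contact_force"])
E
```

```text
2.2917 [0.46903566 0.31125169 0.32015656] [-0.49653268  1.06523665  0.02309137]
```

View pics/w1.png

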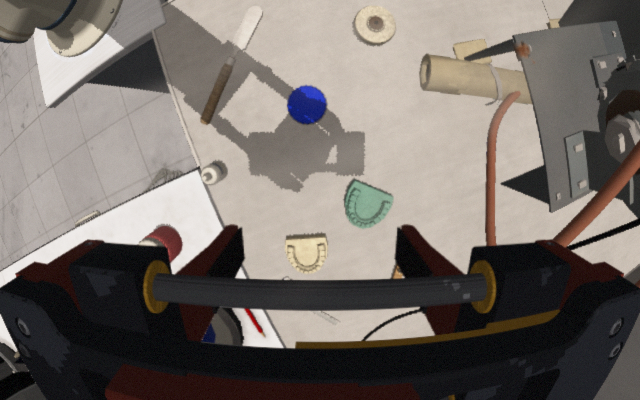

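The wrist view shows the green cast fully at about (369,204), the cream cast at (307,253) and the blue jar at (307,105). The hoses run along x≈490 and beyond. I'll intersect the fisheye ray with the bench to cross-check the cast.

```bash
python3 - <<'E'
from h import *
np.set_printoptions(precision=3,suppress=True)
s,_=pickle.load(open("w.pkl","rb"))
R=np.array(s["R"]);o=-R.T@s["t"]
def fp(u,v,z):
    x,y=(u-s["cx"])/s["fx"],(v-s["cy"])/s["fy"];t=np.hypot(x,y);k=np.sin(t)/t
    d=R.T@[x*k,y*k,np.cos(t)];return o+d*(z-o[2])/d[2]
h=cv2.cvtColor(s["frame"],cv2.COLOR_RGB2HSV)
m=((h[...,0]>60)&(h[...,0]<95)&(h[...,1]>50)).astype(np.uint8);m[:170]=0;m[240:]=0;m[:,:330]=0;m[:,410:]=0
c=max(cv2.findContours(m,0,2)[0],key=cv2.contourArea);(x,y),sz,a=cv2.minAreaRect(c);print(x,y,sz,"green",fp(x,y,.02))
print("cam",o,"blue",fp(307,105,.06),"white",fp(210,171,.067),"cream",fp(307,253,.02),"nozzle",fp(425,73,.05),"hose",fp(492,200,.0),fp(492,200,.1))
E
```

```text
357.0258483886719 201.93966674804688 (27.311742782592773, 37.947566986083984) green [0.535 0.348 0.02 ]
cam [0.407 0.334 0.464] blue [0.38  0.328 0.06 ] white [0.414 0.175 0.067] cream [0.587 0.249 0.02 ] nozzle [0.387 0.496 0.05 ] hose [0.62  0.575 0.   ] [0.574 0.523 0.1  ]
```

```bash
cat >> h.py <<'E'
def fray(s,u,v):
    R=np.array(s["R"]);x,y=(u-s["cx"])/s["fx"],(v-s["cy"])/s["fy"];t=np.hypot(x,y);k=np.sin(t)/t
    return -R.T@s["t"],R.T@[x*k,y*k,np.cos(t)]
def fp(s,u,v,z):
    o,d=fray(s,u,v);return o+d*(z-o[2])/d[2]
def green(s,box):
    u0,v0,u1,v1=box;h=cv2.cvtColor(s["frame"],cv2.COLOR_RGB2HSV)[v0:v1,u0:u1]
    m=((h[...,0]>50)&(h[...,0]<100)&(h[...,1]>25)).astype(np.uint8)
    c=max(cv2.findContours(m,0,2)[0],key=cv2.contourArea);(x,y),sz,a=cv2.minAreaRect(c)
    return x+u0,y+v0,sz
E
python3 - <<'E'
from h import *
from station import r
np.set_printoptions(precision=3,suppress=True)
s,S=pickle.load(open("w.pkl","rb"))
x,y,sz=green(s,(335,170,405,240));print(x,y,sz,fp(s,x,y,.02),fp(s,369,204,.02))
d=pickle.load(open("d.pkl","rb"))
a=green(d["scene"],(256,176,290,202));b=green(d["side"],(305,165,334,192));print(a,b,plane(d["scene"],a[:2],.018),plane(d["side"],b[:2],.018))
print(tri([ray(d["scene"],a[:2]),fray(s,369,204)]))
r.reach([.37,.02,.36],[180,0,160])
s=r.snapshot("wrist");pickle.dump(s,open("w2.pkl","wb"));cv2.imwrite("pics/w2.png",s["frame"][:,:,::-1]);print(r.sense()["clock"],r.sense()["tcp_pos"])
E
```

```text
365.00000190734863 206.5 (46.096717834472656, 42.339935302734375) [0.546 0.357 0.02 ] [0.544 0.364 0.02 ]
(272.0, 190.0, (14.0, 20.0)) (323.0, 179.5, (13.0, 18.0)) [0.539 0.349 0.018] [0.539 0.339 0.018]
(array([0.547, 0.365, 0.011]), [np.float64(0.0004075843093097756), np.float64(0.00040758430930984847)])
3.525 [0.37  0.021 0.36 ]
```

View pics/w2.png

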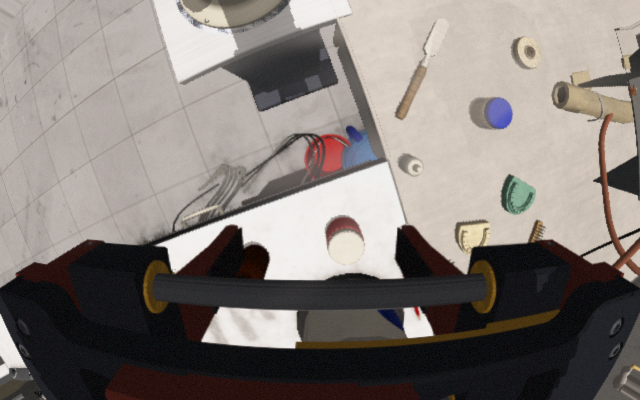

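The second wrist view shows the rose lid at (347,247), the green cast at (518,194) and the white bottle at (416,167). The brown bottle is hidden by a finger at about (255,262).

```bash
python3 - <<'E'
from h import *
np.set_printoptions(precision=3,suppress=True)
s,_=pickle.load(open("w.pkl","rb"));w=pickle.load(open("w2.pkl","rb"));d=pickle.load(open("d.pkl","rb"));S,D=d["scene"],d["side"]
x,y,sz=green(w,(498,170,540,220));print(x,y,sz,"green",fp(w,x,y,.02),fp(w,518,194,.02),"rose",fp(w,347,247,.07))
g=green(s,(335,170,405,240));a=green(S,(256,176,290,202));b=green(D,(305,165,334,192))
R=[fray(w,x,y),fray(s,*g[:2]),ray(S,a[:2]),ray(D,b[:2])]
print(*tri(R),*tri(R[:2]))
print("rose",*tri([fray(w,347,247),ray(S,(313.4,217.6)),ray(D,(307.1,212.6))]))
print("blue",fp(w,498,111,.062))
E
```

```text
515.4606742858887 196.16292190551758 (34.23793029785156, 33.07193374633789) green [0.541 0.348 0.02 ] [0.539 0.355 0.02 ] rose [0.495 0.021 0.07 ]
[0.543 0.355 0.013] [np.float64(0.0026943349104419133), np.float64(0.004973350024704044), np.float64(0.00227988409247804), np.float64(0.0056481301704198175)] [0.55  0.358 0.004] [np.float64(0.0008614265089464771), np.float64(0.0008614265089463502)]
rose [0.497 0.021 0.067] [np.float64(0.00036693123497317094), np.float64(0.0016087353447515765), np.float64(0.001647627159717513)]
blue [0.374 0.321 0.062]
```

All views agree: green is about (0.543,0.354), rose (0.496,0.020) and brown (0.487,-0.145). I'll run the pointing sequence now.

```bash
python3 - <<'E'
from station import r
def point(x,y,top,yaw,last=False):
    r.reach([x,y,.32],[180,0,yaw]);r.servo_line([x,y,top+.045],speed=.12);r.wait(2.3)
    s=r.sense();print(s["clock"],s["tcp_pos"],s["contact_force"],s["orientation"])
    if not last:r.servo_line([x,y,.32],speed=.15)
r.reach([.43,.24,.34],[180,0,160])
point(.543,.353,.032,160)
r.reach([.43,.19,.34],[180,0,160])
point(.493,.021,.07,160)
r.reach([.42,-.06,.34],[180,0,165])
point(.486,-.145,.122,172,True)
import cv2;cv2.imwrite("pics/s2.png",r.snapshot("scene")["frame"][:,:,::-1])
E
```

```text
9.6 [0.54301247 0.35298406 0.07698599] [-1.09261404 -0.44767809 -0.15128985] [-1.79998595e+02  8.65723253e-05  1.59999116e+02]
17.1 [0.49300981 0.02098821 0.11500477] [-0.55085816  0.0611189   0.01878782] [ 1.79999389e+02 -1.98571004e-04  1.59997402e+02]
23.375 [ 0.4860095  -0.14498914  0.1670207 ] [-0.39393033  0.55087969 -0.16199787] [-1.79998897e+02  3.30750320e-03  1.72001654e+02]
```

View pics/s2.png

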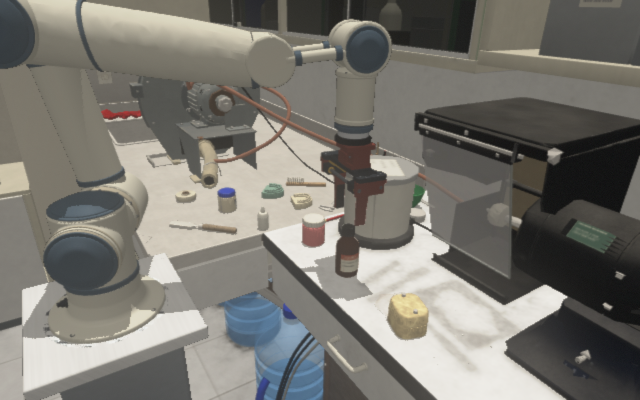

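The hand is straight above the brown bottle, with its cap at (349,226), and everything looks undisturbed.

```bash
python3 -c "
from station import r
print(r.hand_in())"
```

```text
the job is handed in; nothing more can be done
None
```

I pointed at the green cast, the pink jar and the brown bottle in that order, each from about 2.5 cm above its top for about two seconds, and handed the job in still pointing at the bottle; nothing looked moved in the last picture, but the hand-in gave no verdict.

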